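Power up and start the core drill

ROBOT

A 6-joint arm with a two-finger parallel gripper is mounted at the origin on the work surface. World frame = base frame: x ahead of the robot, y to its left, z up, the work surface at z = 0. Lengths are in m, angles in rad, forces in N, time in s.
With the tool pointing down it reaches from about 0.35 to 0.85 m from the base axis. Payload 8.1 kg.
Tool frame: the origin (TCP) lies at the very end of the fingers, on their centre line; the grasp point (between the pads) lies 19 mm behind it; z points along the fingers, y is the line along which they close (so a half turn about z gives the same grasp; the last joint's range is limited). The gripper opens to 85 mm and grips with 20 to 120 N. Pads are 22 mm wide; open, the fingers measure 114 mm over their backs; the gripper's body (76 mm by 85 mm) begins 54 mm behind the grasp point. The pads swing forward as they close: fully open they stand 13 mm farther back than shut.
Start: joints at [-1.351, 0.13, 1.488, -0, 1.523, -0.085], TCP at [0.18, -0.572, 0.231] pointing down, gripper open.
Joint ranges: [-2.96, 2.96], [-0.89, 2.26], [0.02, 2.5], [-1.34, 4.48], [0, 2.73], [-2.66, 2.66]. Speed limits (rad/s): [2.39, 2.39, 2.79, 3.14, 3.14, 3.14].

INTERFACE

Orientations are given as [roll, pitch, yaw] about the fixed x, y, z axes, in that order (R = Rz(yaw) Ry(pitch) Rx(roll)).
In Python, from cell import sensors, eyes, arm gives the robot as it stands.
- The arm moves only by the tool carry_out, never from a script. Its argument "commands" is a list of rows, each a list of 7 numbers: the closure, from 0 (fully open) to 1 (shut), then the shift along the tool's x, y, z in units of 30 mm (1.0 is 30 mm), then the turn, a rotation vector about the tool's x, y, z in units of 6 degrees (1.0 is 6 degrees). A call has 1 to 12 rows; each row shifts and turns the commanded pose from where the row before left it, along the tool's axes as they then stand; what a row does not reach is not made up. A row lasts 1/12 s, in which the tool goes at most 41.7 mm and 7.16 degrees, less where a joint would pass 70% of its speed; a pose out of reach is approached as far as the arm can. A call is refused whole if a number of a shift passes 1 or a number of a turn 1, either way. A call with a gripper value outside its range is refused whole. The fingers move at their own pace and stop on an object; the grip force is fixed at half the most. Time passes only in rows, so rows that do not move let the fingers close. It gives the time, the measured TCP pose, the force, the opening and the grip force at its end, in the units of the state.
- sensors.sense(): the state, without advancing time (a new reading comes with each control period).
- eyes.capture(name): name is "scene" or "top"; returns the picture (400x640x3 uint8, red, green, blue); there is no depth.
- eyes.camera_params(name): a dict with "fx", "fy", "cx", "cy" (pixels), "extrinsics" (4x4, takes a point from world to camera coordinates). Camera axes: x right, y down, z forward; pixel columns grow to the right and rows downward; lengths in m; the calibration is good to about 2 mm. A picture is of the moment at which its call begins. camera_params takes no time and is no camera call.
- arm.finish_job(): hands the job in; it is judged then, once.
The state is a dict: "t": time; "qpos": joint angles; "qd": joint speeds; "joint_torque": joint torques, N m; "eef_pos": TCP position; "orientation": TCP orientation; "force": force on the tool from outside, world axes, zero at the start; "ft_torque": the same for the moment, N m; "grip_width": finger opening in m; "grip_force": force on a finger pad.
Only numpy, scipy, OpenCV 4.12 (cv2) and the standard library are available. Lean on these libraries where they do the work, as an engineer would, in place of code of your own. Each camera call takes 0.05 s, during which the arm holds its last target. There are 200 camera calls.

TASK

Start the demonstration core drill from its control boxes using only your fingertips: press down the raised half of the supply rocker until it lies fully down, then press the small round start button fully in and let it spring back. Press gently and pick up nothing; do not touch the square button, the wide mushroom button or the boxes they sit on, leave the tools and parts on the bench where they are, and finish with the hand clear.

Things in the scene. Friction and masses are not known exactly. Their poses are not given: they have to be found in the camera images.
- core_tube: bystander, loose, leave alone: upright steel core-bit tube, 60 mm outside, 75 mm tall; origin at the middle of its underside
- grease_jar: bystander, loose, leave alone: closed jar, 56 mm diameter, 70 mm tall; origin at the middle of its underside
- chuck_key: bystander, loose, leave alone: T-shaped steel chuck key lying flat, about 110 by 60 by 16 mm; origin at the middle of its underside
- arbor: bystander, loose, leave alone: stepped steel arbor standing on its 44 mm flange, 70 mm tall; origin at the middle of its underside
- nut: bystander, loose, leave alone: large hexagon nut lying flat, 38 mm across, 20 mm tall; origin at the middle of its underside
- wrench: bystander, loose, leave alone: open-ended wrench, 180 mm, lying flat; origin at the middle of its underside
- screwdriver: bystander, loose, leave alone: screwdriver, 200 mm, lying flat; origin at the middle of its underside
- round_box: grey control box with one push button on its top (the start button); 80 by 80 mm, 50 mm tall, screwed to the bench; origin at the middle of its underside on the bench, z up
- round_top (a point): centre of the top of the round button: black small round cap, 26 mm diameter, standing 16 mm proud of its box (66 mm above the bench) when released; moves with the cap
- round (a joint): travel of the round button straight down: 0 released, 0.006 m fully in, at its stop; it springs back, needing about 2 N to start and 5.5 N fully in; the whole button with its collar also sinks on a rubber cushion by 1 mm for every 3 N (4 mm at most) and comes back up, so press until about 6 N is felt
- square_box: grey control box with one push button on its top (leave alone); 80 by 80 mm, 50 mm tall, screwed to the bench; origin at the middle of its underside on the bench, z up
- square_top (a point): centre of the top of the square button: black square cap, 26 by 26 mm, standing 16 mm proud of its box (66 mm above the bench) when released; moves with the cap
- square (a joint): travel of the square button straight down: 0 released, 0.006 m fully in, at its stop; it springs back, needing about 2 N to start and 5.5 N fully in; the whole button with its collar also sinks on a rubber cushion by 1 mm for every 3 N (4 mm at most) and comes back up, so press until about 6 N is felt
- mushroom_box: grey control box with one push button on its top (the stop button, leave alone); 80 by 80 mm, 50 mm tall, screwed to the bench; origin at the middle of its underside on the bench, z up
- mushroom_top (a point): centre of the top of the mushroom button: black wide domed mushroom cap, 52 mm diameter, standing 16 mm proud of its box (66 mm above the bench) when released; moves with the cap
- mushroom (a joint): travel of the mushroom button straight down: 0 released, 0.006 m fully in, at its stop; it springs back, needing about 2 N to start and 5.5 N fully in; the whole button with its collar also sinks on a rubber cushion by 1 mm for every 3 N (4 mm at most) and comes back up, so press until about 6 N is felt
- rocker_box: grey control box with the supply rocker on its top; 104 mm along its x by 70 mm along its y, 45 mm tall, screwed to the bench at any yaw; origin at the middle of its underside on the bench, x along the rocker towards the end that stands up when off
- rocker_pivot (a point): middle of the rocker, on its hinge line (which runs along the box's y), 52 mm above the bench; the shallow V of the rocker's top lies 6 mm above it
- rocker_raised (a point): point on the top of the rocker's half that stands up when off, midway across it, 24 mm from the bottom of the V (each half is 34 mm long, 30 mm wide, black); moves with the rocker: about 67 mm above the bench when off, 58 mm when on. Straight down on it is the way to press
- rocker (a joint): tilt of the rocker: 0 is off (this half stands up about 23 degrees, the other half lies level), 0.4 rad is on (this half pressed down level, the other stands up); a hard stop at either end, stays where it is left, takes about 1.5 to 3 N at the point above; the whole rocker also sinks on a rubber cushion by 1 mm for every 3 N (4 mm at most) and comes back up, so it should be pressed until about 6 N is felt

How it is judged:
On the way, in this order (a step that is already met when the one before it is completed fails the run):
1. the supply rocker is pressed over to on (value of joint rocker above 0.34 rad), for 0.2 s.
2. then the round start button is pressed in (value of joint round above 0.0045 m), for 0.05 s.
At the end, for the whole second after the job is handed in: The rocker is on (over 0.34 of 0.4 rad), the round button has been pressed at least 4.5 of its 6 mm after that and is out again (under 1 mm), the square and mushroom buttons are out, and every loose thing is within 10 mm of where it started (value of joint rocker above 0.34 rad and value of joint each of round, square, mushroom below 0.001 m and distance of each of core_tube, grease_jar, chuck_key, arbor, nut, wrench, screwdriver from where it was at the start of the episode below 0.01 m); the robot touches nothing.
It fails at once if the start button is pressed while the supply rocker is not yet on (value of joint round above 0.003 m and value of joint rocker below 0.3 rad).
It fails at once if the square or mushroom button or its box is touched (contact force between any of the fingers, the arm and square_box above 0.5 N or contact force between any of the fingers, the arm and mushroom_box above 0.5 N).
It fails at once if a control box or its control is pressed or squeezed with more than 30 N (contact force between any of the fingers, the arm and round_box above 30 N or contact force between any of the fingers, the arm and rocker_box above 30 N).
It fails at once if a loose tool or part is moved more than 15 mm or lifted (distance of any of core_tube, grease_jar, chuck_key, arbor, nut, wrench, screwdriver from where it was at the start of the episode above 0.015 m).
It also fails if it takes over 40 s, if anything falls off the work surface, if the arm or the gripper's body presses on something with over 40 N, if the wrist force passes 120 N, or if a joint passes its speed limit or range.

## Working session

There is one attempt and no reset: what is moved stays moved. The work goes in short steps, Python scripts to look and compute and a tool call to move; the robot and the scene stay as the last step left them, time stands still between calls to the robot, and variables do not carry over. Pictures are saved under pics/ and viewed, at most 10 in all, crops included, and the job is handed in when it is done.

Besides the shell and the picture viewer there is one more tool, called after "Emit:" by a JSON object that holds its "name" and its "arguments". carry_out: Moves the arm, as the interface text tells. Its arguments: {"type":"object","properties":{"commands":{"type":"array","items":{"type":"array","items":{"type":"number"}}}},"required":["commands"]}

```bash
mkdir -p pics
python3 - <<'E'
from cell import sensors, eyes, arm
import cv2
for n in("scene","top"):
    cv2.imwrite(f"pics/{n}0.png",eyes.capture(n)[:,:,::-1]); p=eyes.camera_params(n); print(n,p)
s=sensors.sense(); print(s['t'],s['eef_pos'],s['orientation'],s['force'])
E
```

```text
scene {'fx': 390.50793082866846, 'fy': 390.50793082866846, 'cx': 315.2564549099551, 'cy': 194.05711000632158, 'extrinsics': array([[ 0.65701648,  0.7538583 , -0.00519657, -0.28841057],
       [ 0.55942595, -0.49215869, -0.66695009, -0.20879859],
       [-0.50534341,  0.43529011, -0.74508427,  1.1890894 ],
       [ 0.        ,  0.        ,  0.        ,  1.        ]])}
top {'fx': 480.4072819876298, 'fy': 480.4072819876298, 'cx': 319.8765154315977, 'cy': 194.97197813626528, 'extrinsics': array([[-0.02873142, -0.99958178,  0.00328139,  0.00733462],
       [-0.98752497,  0.02787612, -0.15497534,  0.49287259],
       [ 0.15481906, -0.00769312, -0.98791289,  1.08646349],
       [ 0.        ,  0.        ,  0.        ,  1.        ]])}
0.1 [ 0.17997079 -0.57184432  0.23034434] [-3.13989923e+00 -1.52249612e-04  3.04801960e-01] [ 0.05335431 -0.22143361 -0.81677494]
```

View pics/top0.png

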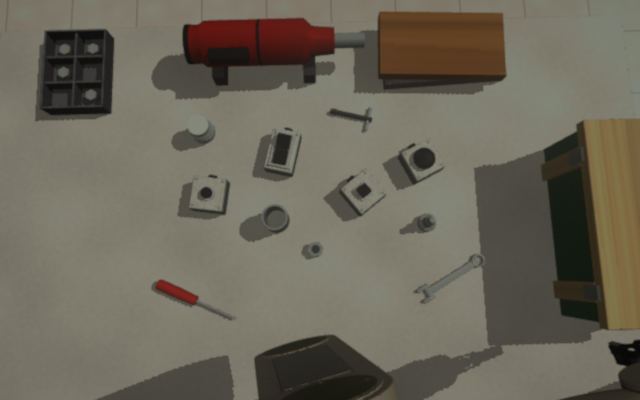

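View pics/scene0.png

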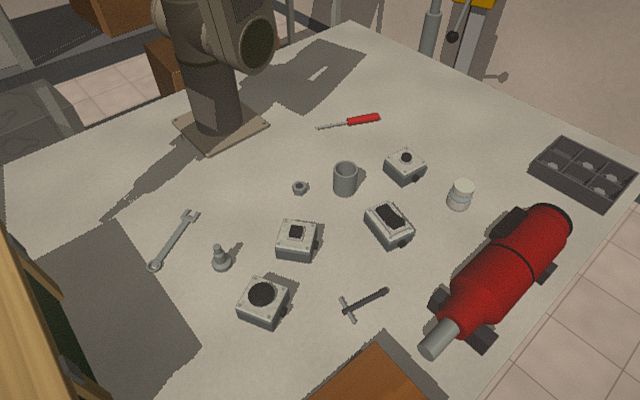

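The top view shows the rocker at about (283,150), round button (206,193), square (363,190) and mushroom (424,158). In the scene view the rocker is at (390,217) and the round button at (406,157). I'll zoom in and segment the dark parts.

```bash
cat > h.py <<'E'
import numpy as np, cv2
from cell import eyes
def ray(n,uv):
    p=eyes.camera_params(n);E=p['extrinsics'];R,t=E[:3,:3],E[:3,3]
    return -R.T@t, R.T@np.array([(uv[0]-p['cx'])/p['fx'],(uv[1]-p['cy'])/p['fy'],1])
def plane(n,uv,z):
    o,d=ray(n,uv); return o+d*(z-o[2])/d[2]
def tri(a,b):
    (o,d),(q,e)=ray("top",a),ray("scene",b)
    k=np.linalg.lstsq(np.c_[d,-e],q-o,rcond=None)[0]; P,Q=o+d*k[0],q+e*k[1]
    return (P+Q)/2,np.linalg.norm(P-Q)
def proj(n,P):
    p=eyes.camera_params(n);E=p['extrinsics'];c=E[:3,:3]@P+E[:3,3]
    return p['fx']*c[0]/c[2]+p['cx'],p['fy']*c[1]/c[2]+p['cy']
E
python3 - <<'E'
from h import *
T=cv2.imread("pics/top0.png");S=cv2.imread("pics/scene0.png")
c=[T[120:180,253:313],T[163:223,176:236],S[187:257,355:425],S[130:200,370:440]]
r=[cv2.resize(x,(400,300) if 0 else (300,300),interpolation=cv2.INTER_CUBIC) for x in c]
m=np.vstack([np.hstack(r[:2]),np.hstack(r[2:])])
cv2.imwrite("pics/crop.png",np.clip(m*1.6,0,255).astype(np.uint8))
for nm,I,x0,y0,w,h in(("topR",T,253,120,60,60),("topB",T,190,178,30,30),("scR",S,360,195,60,60),("scB",S,393,145,28,22)):
    g=cv2.cvtColor(I[y0:y0+h,x0:x0+w],cv2.COLOR_BGR2GRAY)
    for th in(35,50):
        cs,_=cv2.findContours((g<th).astype(np.uint8),cv2.RETR_EXTERNAL,cv2.CHAIN_APPROX_NONE)
        for k in cs:
            if cv2.contourArea(k)>25:
                a=cv2.minAreaRect(k); print(nm,th,cv2.contourArea(k),np.round(np.add(a[0],(x0,y0)),1),np.round(a[1],1),round(a[2]),(np.round(cv2.boxPoints(a)+(x0,y0))).tolist())
E
```

```text
topR 35 54.0 [283.  140.5] [11. 10.] 90 [[278.0, 135.0], [288.0, 135.0], [288.0, 146.0], [278.0, 146.0]]
topR 50 36.0 [278.  172.2] [26.7  2.4] 11 [[265.0, 171.0], [265.0, 168.0], [291.0, 174.0], [291.0, 176.0]]
topR 50 334.0 [281.3 148.7] [12.9 29.4] 11 [[272.0, 162.0], [278.0, 133.0], [290.0, 136.0], [285.0, 164.0]]
topB 50 69.5 [206.  192.5] [ 9. 10.] 90 [[201.0, 188.0], [211.0, 188.0], [211.0, 197.0], [201.0, 197.0]]
scR 50 26.0 [387.8 218.7] [31.4 10.6] 32 [[372.0, 215.0], [377.0, 206.0], [404.0, 223.0], [398.0, 232.0]]
```

View pics/crop.png

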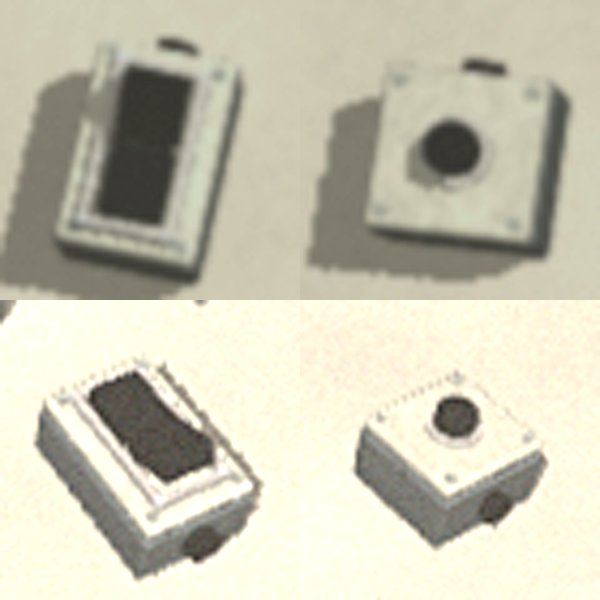

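The zoom shows the rocker's raised half is the one towards the drill: it casts a shadow to its left and shows a kink in the scene view. The V centre is at about top (282.2,149.2), the raised end at (284.5,134.2), and the round cap at (206,192.5).

Run:
```python
from h import *
V=plane("top",(282,149),.058);H=plane("top",(284.2,134.2),.0713);L=plane("top",(278.8,163.6),.058)
print(V,H,L,np.linalg.norm((V-L)[:2]),np.linalg.norm((H-V)[:2]))
u=(H-L)[:2];u/=np.linalg.norm(u);print("yaw",np.arctan2(u[1],u[0]),u)
R=np.r_[V[:2]+u*24*.001*np.cos(.4),.067];print("raised",R,proj("top",R),proj("scene",R), "V scene",proj("scene",V),"H",proj("scene",H),"L",proj("scene",L))
S=cv2.imread("pics/scene0.png");g=cv2.cvtColor(S,cv2.COLOR_BGR2GRAY).astype(int)
for n,(x0,y0,w,h),a in(("B",(394,148,22,17),0),("R",(362,195,58,55),0)):
    m=(g[y0:y0+h,x0:x0+w]<75).astype(np.uint8)
    k=max(cv2.findContours(m,0,1)[0],key=cv2.contourArea);r=cv2.minAreaRect(k);print(n,cv2.contourArea(k),np.add(r[0],(x0,y0)),r[1])
    if n=="B":
        print("tri",tri((206,192.5),np.add(r[0],(x0,y0))))
B=plane("top",(206,192.5),.066);print("round",B,proj("scene",B))
for n,z,p in(("mush",.066,(424,158)),("sq",.066,(363.5,190)),("tube",.075,(275,214)),("jar",.07,(201,127))):print(n,plane("top",p,z))
```

```text
[0.60090397 0.07872203 0.058     ] [0.63257105 0.07210891 0.0713    ] [0.56625444 0.0867279  0.058     ] 0.035562394502343324 0.03235022784061402
yaw -0.2169721839531586 [ 0.97655373 -0.21527379]
raised [0.62249114 0.07396331 0.067     ] (np.float64(283.6061615381219), np.float64(138.9393468764115)) (np.float64(395.467185401911), np.float64(220.6526148346829)) V scene (np.float64(388.9656138891581), np.float64(216.30562103891342)) H (np.float64(398.72531304503366), np.float64(222.63527369908292)) L (np.float64(379.96176427208974), np.float64(205.6364341667706))
B 58.5 [405.5 157. ] (8.0, 9.0)
tri (array([0.50150267, 0.25331516, 0.0630196 ]), np.float64(0.0017093636275426634))
R 355.5 [389.36817169 216.67695999] (31.386638641357422, 15.303423881530762)
round [0.5016066  0.25327303 0.066     ] (np.float64(406.05531543447944), np.float64(156.1079608402749))
mush [ 0.56828734 -0.24971466  0.066     ]
sq [ 0.49725116 -0.10658096  0.066     ]
tube [0.4466829  0.09574714 0.075     ]
jar [0.65560504 0.26518279 0.07      ]
```

The two views agree to within 2 mm: cap at (0.502, 0.253), raised point at (0.622, 0.074). Next I close the fingers, align the tool with the rocker at yaw −0.217, and travel high.

Emit:
{"name": "carry_out", "arguments": {"commands": [[1,0,0,0,0,0,1],[1,0,0,0,0,0,1],[1,0,0,0,0,0,1],[1,0,0,0,0,0,1],[1,0,0,0,0,0,1],[1,0.4,-0.97,0,0,0,0],[1,0.4,-0.97,0,0,0,0],[1,0.4,-0.97,0,0,0,0],[1,0.4,-0.97,0,0,0,0],[1,0.4,-0.97,0,0,0,0],[1,0.4,-0.97,0,0,0,0],[1,0.4,-0.97,0,0,0,0]]}}

```text
t: 1.1
eef_pos: [0.3067, -0.3901, 0.2308]
orientation: [-3.141, 0.0, -0.219]
force: [0.8, 0.1, 0.2]
grip_width: 0.0004
grip_force: 0.0
```

Emit:
{"name": "carry_out", "arguments": {"commands": [[1,0.4,-0.97,0,0,0,0],[1,0.4,-0.97,0,0,0,0],[1,0.4,-0.97,0,0,0,0],[1,0.4,-0.97,0,0,0,0],[1,0.4,-0.97,0,0,0,0],[1,0.4,-0.97,0,0,0,0],[1,0.4,-0.97,0,0,0,0],[1,0.4,-0.97,0,0,0,0],[1,0.4,-0.97,0,0,0,0],[1,0.4,-0.97,0,0,0,0],[1,0.4,-0.97,0,0,0,0],[1,0.4,-0.97,0,0,0,0]]}}

```text
t: 2.1
eef_pos: [0.5231, -0.0805, 0.2309]
orientation: [3.142, 0.001, -0.219]
force: [-0.4, -0.5, 0.1]
grip_width: -0.0001
grip_force: 0.0
```

Emit:
{"name": "carry_out", "arguments": {"commands": [[1,0.4,-0.97,0,0,0,0],[1,0.4,-0.97,0,0,0,0],[1,0.4,-0.97,0,0,0,0],[1,0.4,-0.97,0,0,0,0],[1,0.3,-0.5,1,0,0,0],[1,0,0,1,0,0,0],[1,0,0,1,0,0,0],[1,0,0,0,0,0,0],[1,0,0,0,0,0,0],[1,0,0,0,0,0,0]]}}

```text
t: 2.93
eef_pos: [0.6074, 0.0336, 0.1429]
orientation: [-3.141, -0.001, -0.219]
force: [0.6, 0.5, 0.9]
grip_width: -0.0002
grip_force: 0.0
```

```bash
cat > go.py <<'E'
import sys
from h import *
from cell import sensors
s=sensors.sense();y=s['orientation'][2];c,n=np.cos(y),np.sin(y)
d=np.array([float(a) for a in sys.argv[1:4]])-s['eef_pos']
print(s['t'],s['eef_pos'],s['force'],"units",np.array([d[0]*c+d[1]*n,d[0]*n-d[1]*c,-d[2]])/.03)
E
python3 go.py .622 .074 .075
python3 - <<'E'
from h import *
T=eyes.capture("scene");cv2.imwrite("pics/s1.png",cv2.resize(T[100:300,270:530,::-1],(780,600)))
E
```

```text
2.9333 [0.60739936 0.03356365 0.14286587] [0.55739982 0.46930921 0.87189122] units [ 0.18205794 -1.42144154  2.2621956 ]
```

View pics/s1.png

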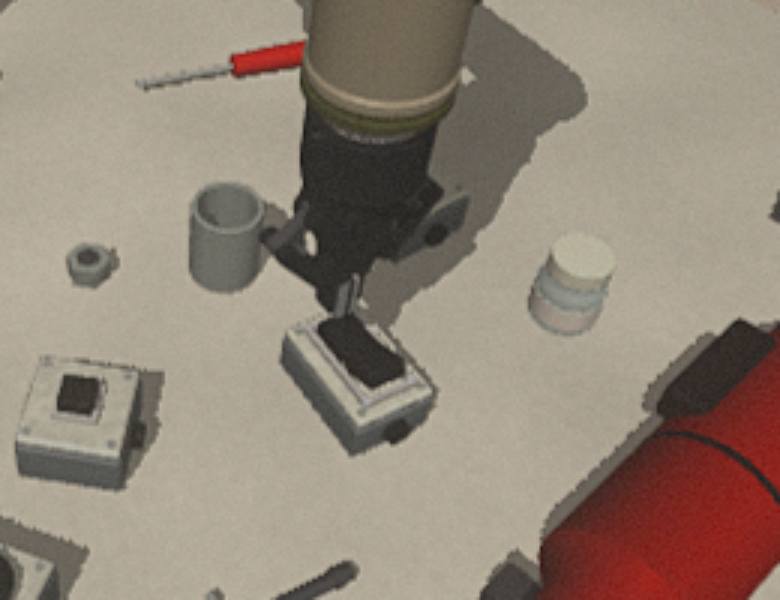

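The crop shows the shut fingers at about (345,295), above and short of the rocker, with the raised half at the near end (385,365). I'll move over it and come down to 10 mm above.

Emit:
{"name": "carry_out", "arguments": {"commands": [[1,0.09,-0.71,0,0,0,0],[1,0.09,-0.71,0,0,0,0],[1,0,0,0.95,0,0,0],[1,0,0,0.95,0,0,0],[1,0,0,0,0,0,0],[1,0,0,0,0,0,0],[1,0,0,0,0,0,0]]}}

```text
t: 3.57
eef_pos: [0.6228, 0.0739, 0.0872]
orientation: [-3.141, -0.003, -0.219]
force: [0.8, -0.2, 0.9]
grip_width: -0.0
grip_force: 0.0
```

```bash
python3 go.py .622 .074 .06
```

```text
3.5667 [0.6228183  0.07389789 0.08718817] [ 0.83363996 -0.24502195  0.88852929] units [-0.02736382  0.00261317  0.90627219]
```

Emit:
{"name": "carry_out", "arguments": {"commands": [[1,0,0,0.25,0,0,0],[1,0,0,0.25,0,0,0],[1,0,0,0.15,0,0,0],[1,0,0,0.1,0,0,0],[1,0,0,0.1,0,0,0],[1,0,0,0,0,0,0],[1,0,0,0,0,0,0]]}}

```text
t: 4.15
eef_pos: [0.6214, 0.0742, 0.0588]
orientation: [3.142, 0.0, -0.219]
force: [1.5, -0.9, 2.1]
grip_width: -0.0002
grip_force: 0.7
```

Emit:
{"name": "carry_out", "arguments": {"commands": [[1,0,0,0.04,0,0,0],[1,0,0,0.03,0,0,0],[1,0,0,0,0,0,0],[1,0,0,0,0,0,0]]}}

```text
t: 4.48
eef_pos: [0.6216, 0.0741, 0.057]
orientation: [-3.142, -0.001, -0.219]
force: [2.0, -1.5, 3.5]
grip_width: -0.0
grip_force: 1.6
```

Emit:
{"name": "carry_out", "arguments": {"commands": [[1,0,0,0.04,0,0,0],[1,0,0,0.03,0,0,0],[1,0,0,0,0,0,0],[1,0,0,0,0,0,0]]}}

```text
t: 4.82
eef_pos: [0.6219, 0.0742, 0.0555]
orientation: [-3.141, -0.001, -0.219]
force: [0.8, -1.4, 8.2]
grip_width: -0.0001
grip_force: 3.8
```

8 N with the top at 55.5 mm matches a full throw plus about 2.5 mm of cushion sink. I'll hold briefly, rise and check.

Emit:
{"name": "carry_out", "arguments": {"commands": [[1,0,0,0,0,0,0],[1,0,0,0,0,0,0],[1,0,0,0,0,0,0],[1,0,0,-0.3,0,0,0],[1,0,0,-1,0,0,0],[1,0,0,-1,0,0,0],[1,0,0,-1,0,0,0],[1,0,-0.95,0,0,0,0],[1,0,-0.95,0,0,0,0],[1,0,-0.95,0,0,0,0],[1,0,0,0,0,0,0],[1,0,0,0,0,0,0]]}}

```text
t: 5.82
eef_pos: [0.639, 0.1592, 0.1529]
orientation: [3.141, 0.002, -0.216]
force: [-0.0, -0.2, -0.0]
grip_width: 0.0
grip_force: 0.0
```

```bash
python3 go.py .5017 .2532 .09
python3 - <<'E'
from h import *
T=eyes.capture("top")[120:180,243:323,::-1];S=eyes.capture("scene")[180:260,340:440,::-1]
f=lambda a:np.clip(cv2.resize(a,(400,300),interpolation=cv2.INTER_CUBIC)*1.6,0,255)
cv2.imwrite("pics/c2.png",np.hstack([f(T),f(S)]))
E
```

```text
5.8167 [0.63898917 0.15920302 0.15285209] [-0.00882836 -0.22349204 -0.01262503] units [-5.14200788 -2.07833421  2.09506954][ WARN:0@1.752] global loadsave.cpp:1063 imwrite_ Unsupported depth image for selected encoder is fallbacked to CV_8U.
```

View pics/c2.png

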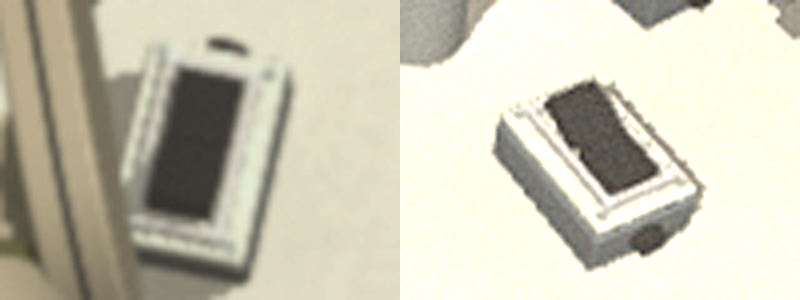

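The rocker has flipped: its near half (635,165) now lies level and its far half (580,100) stands up. On to the round button.

Emit:
{"name": "carry_out", "arguments": {"commands": [[1,-0.86,-0.345,0,0,0,0],[1,-0.86,-0.345,0,0,0,0],[1,-0.86,-0.345,0,0,0,0],[1,-0.86,-0.345,0,0,0,0],[1,-0.86,-0.345,0,0,0,0],[1,-0.84,-0.345,0,0,0,0],[1,0,0,1,0,0,0],[1,0,0,0.9,0,0,0],[1,0,0,0,0,0,0],[1,0,0,0,0,0,0],[1,0,0,0,0,0,0]]}}

```text
t: 6.83
eef_pos: [0.5035, 0.2511, 0.0978]
orientation: [-3.141, -0.001, -0.22]
force: [0.4, -0.5, -0.5]
grip_width: 0.0
grip_force: 0.0
```

```bash
python3 go.py .5017 .2532 .066
```

```text
6.8333 [0.50354741 0.25114027 0.09779316] [ 0.38498888 -0.49846013 -0.45817151] units [-0.07507881 -0.05356478  1.05977184]
```

Emit:
{"name": "carry_out", "arguments": {"commands": [[1,-0.07,-0.05,0.4,0,0,0],[1,0,0,0.3,0,0,0],[1,0,0,0.2,0,0,0],[1,0,0,0.15,0,0,0],[1,0,0,0.1,0,0,0],[1,0,0,0,0,0,0],[1,0,0,0,0,0,0]]}}

```text
t: 7.42
eef_pos: [0.5011, 0.2536, 0.0622]
orientation: [3.141, 0.0, -0.219]
force: [-2.9, -1.5, 3.9]
grip_width: -0.0001
grip_force: 1.7
```

Emit:
{"name": "carry_out", "arguments": {"commands": [[1,0,0,0.06,0,0,0],[1,0,0,0.05,0,0,0],[1,0,0,0,0,0,0],[1,0,0,0,0,0,0]]}}

```text
t: 7.75
eef_pos: [0.5013, 0.2537, 0.0591]
orientation: [-3.141, -0.0, -0.219]
force: [-1.6, -1.5, 4.4]
grip_width: 0.0
grip_force: 2.5
```

Emit:
{"name": "carry_out", "arguments": {"commands": [[1,0,0,0.05,0,0,0],[1,0,0,0.04,0,0,0],[1,0,0,0,0,0,0],[1,0,0,0,0,0,0]]}}

```text
t: 8.08
eef_pos: [0.5015, 0.2538, 0.057]
orientation: [-3.141, -0.001, -0.219]
force: [-4.6, -2.3, 9.7]
grip_width: 0.0002
grip_force: 4.8
```

At 9.7 N and 9 mm down (6 mm of travel plus about 3 mm of cushion), the button is at its stop. Releasing and rising clear.

Emit:
{"name": "carry_out", "arguments": {"commands": [[1,0,0,0,0,0,0],[1,0,0,-0.3,0,0,0],[1,0,0,-1,0,0,0],[1,0,0,-1,0,0,0],[1,0,0,-1,0,0,0],[1,-0.8,0,-0.5,0,0,0],[1,-0.8,0,0,0,0,0],[1,-0.8,0,0,0,0,0],[1,0,0,0,0,0,0],[1,0,0,0,0,0,0]]}}

```text
t: 8.92
eef_pos: [0.4302, 0.2697, 0.1703]
orientation: [-3.141, -0.001, -0.217]
force: [0.1, -0.3, 0.7]
grip_width: -0.0002
grip_force: 0.0
```

Run:
```python
from h import *
cv2.imwrite("pics/s3.png",cv2.resize(eyes.capture("scene")[90:290,250:510,::-1],(780,600)))
```

```text
(no output)
```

View pics/s3.png

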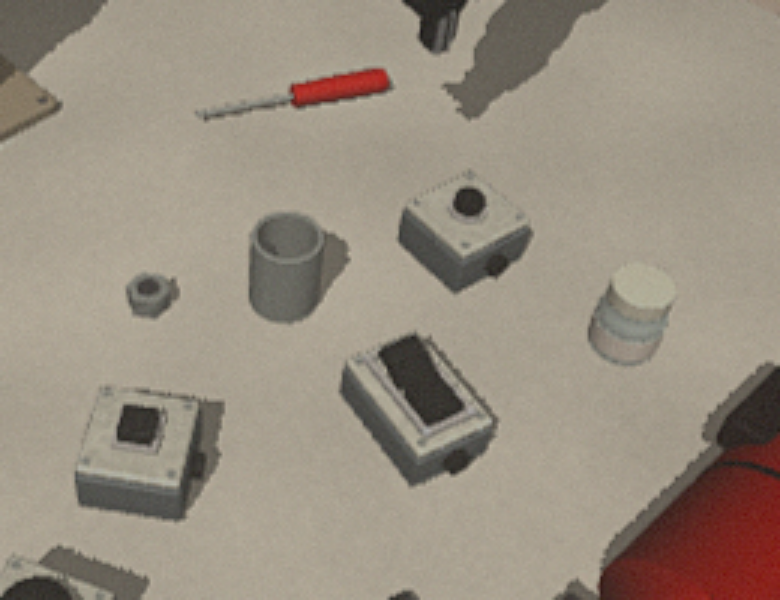

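The rocker (425,375) is on, the round cap (468,200) is out, the bystanders in view look undisturbed and the hand is clear at (435,30). Handing in.

```bash
python3 -c "
from cell import arm
print(arm.finish_job())"
```

```text
the job is handed in; nothing more can be done
None
```

I handed the job in with no verdict returned: the rocker is switched on, the start button was pressed fully in (about 10 N) and sprang back, nothing else was touched as far as I could see, and the hand is clear.

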